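# Sweep loose corks into the catch pan

### The job

Clear the three loose corks off the bench: with your fingers, gently sweep them along the surface through the open side of the low aluminium catch pan, so that all three end up lying or standing still, wholly inside the pan. Only push them, never pinch, press down on or lift them, and leave the dropper bottle, the petri dish and the roll of tape where they are.

Things in the scene. Friction and masses are not known exactly. Their poses are not given: they have to be found in the camera images.
- catch_pan: low bare-aluminium catch pan screwed to the bench (does not move). Origin: centre of its inside, at bench level. Inside 120 mm deep (its x) and 150 mm wide (its y): back wall's inner face at x=+60 mm, side walls' at y=-75 and +75. Its -x side has no wall: the open mouth. Walls 25 mm high (28 with rims), 4 mm thick; flange with screws, 10 mm high, behind to x=+85.
- pan_mouth (a point): middle of the edge of the catch pan's open side, at bench level (x=-60 mm in the pan's frame, same axes: its +x points into the pan). The mouth faces roughly to the robot's right (world -y). The lip ramps up from bench level over 16 mm to the floor, 1.5 mm thick, so that things slide in.
- cork_a_mid (a point): plain cork stopper, tapered, 26 mm across the wide end, 22 mm across the narrow end, 26 mm tall, about 15 g, loose; at the start it stands on the bench on its WIDE end, narrow end up. This point is the middle of the cork, 13 mm above what it stands on. It slides easily when pushed low with a finger; if toppled it may roll.
- cork_b_mid (a point): plain cork stopper, tapered, 26 mm across the wide end, 22 mm across the narrow end, 26 mm tall, about 15 g, loose; at the start it stands on the bench on its WIDE end, narrow end up. This point is the middle of the cork, 13 mm above what it stands on. It slides easily when pushed low with a finger; if toppled it may roll.
- cork_c_mid (a point): plain cork stopper, tapered, 26 mm across the wide end, 22 mm across the narrow end, 26 mm tall, about 15 g, loose; at the start it stands on the bench on its WIDE end, narrow end up. This point is the middle of the cork, 13 mm above what it stands on. It slides easily when pushed low with a finger; if toppled it may roll.
- cork_a: whole cork (the one whose middle point has the same letter); origin: the centre of its narrow end, which is up at the start, 26 mm above the bench; z points from the narrow end to the wide end.
- cork_b: whole cork (the one whose middle point has the same letter); origin: the centre of its narrow end, which is up at the start, 26 mm above the bench; z points from the narrow end to the wide end.
- cork_c: whole cork (the one whose middle point has the same letter); origin: the centre of its narrow end, which is up at the start, 26 mm above the bench; z points from the narrow end to the wide end.
- dropper_bottle: bystander: brown glass dropper bottle with black cap, 33 mm across, 79 mm tall, loose, stands on the bench beyond the corks; origin at the centre of its underside, z up. Leave it alone.
- petri_dish: bystander: open glass petri dish, 78 mm across, 15 mm tall, loose, on the robot's side of the corks; origin at the centre of its underside. Leave it alone.
- tape_roll: bystander: roll of masking tape lying flat, 98 mm across, 25 mm tall, loose, beyond the pan; origin at the centre of its underside. Leave it alone.

How it is judged:
By the outcome, as a careful person would: the job done as asked, in the order asked, and still so for the second after the job is handed in, with the robot touching nothing.
It also fails if it takes over 72 s, if anything falls off the work surface, if the arm or the gripper's body presses on something with over 40 N, if the wrist force passes 120 N, or if a joint passes its speed limit or range.

### The arm

A 6-joint arm with a two-finger parallel gripper is mounted at the origin on a cart in front of the work surface, level with it; the furniture and walls round the work are solid. World frame = base frame: x ahead of the robot, y to its left, z up, the work surface at z = 0. Lengths are in mm, angles in rad, forces in N, time in s.
With the tool pointing down it reaches from about 350 to 775 mm from the base axis. Payload 7.3 kg.
Tool frame: the origin (TCP) lies on the centre line of the jaws, within the pads' length; the fingertips stand 22 mm ahead of it and the grasp point (between the pads) lies 3 mm ahead of it; z points along the fingers, y is the direction in which the jaws open and shut (so a half turn about z gives the same grasp; the last joint's range is limited). The gripper opens to 92 mm and grips with 3 to 60 N. Pads are 19 mm wide; open, the fingers measure 130 mm over their backs; the gripper's body (75 mm by 190 mm) begins 47 mm behind the grasp point.
Start: joints at [0.985, 0.342, 1.524, -0, 1.275, -0.146], TCP at [223.512, 475.066, 227.841] pointing down, gripper open.
Joint ranges: [-2.53, 2.53], [-0.77, 2.02], [0.04, 2.7], [-1, 4.14], [0.28, 2.66], [-3.11, 3.11]. Speed limits (rad/s): [2.57, 2.57, 3.14, 3.14, 3.14, 3.14].

### API

Orientations are given as [roll, pitch, yaw] about the fixed x, y, z axes, in that order (R = Rz(yaw) Ry(pitch) Rx(roll)).
In Python, from plant import get_obs, capture, bot, spot_in gives the robot as it stands.
- The arm moves only by the shell command python3 -m handwheel 'ROWS' [OPENING]. ROWS is JSON, a list of rows, each a list of 2 entries, a list of its own where there are three numbers: the shift along the world's x, y, z in mm, then the turn, a rotation vector about the world's x, y, z in rad. In form: [[[x, y, z], [wx, wy, wz]], ...]. A call has 1 to 12 rows; each row shifts and turns the commanded pose from where the row before left it; what a row does not reach is not made up. A row lasts 1/8 s, in which the tool goes at most 62.5 mm and 10.7 degrees, less where a joint would pass 70% of its speed; a pose out of reach is approached as far as the arm can. A call is refused whole if a number of a shift passes 62.5 or a number of a turn 0.188, either way. A call with a gripper value outside its range is refused whole. OPENING is the closure, from 0 (fully open) to 1 (shut), set as the call begins (- or left out, the last holds). The fingers move at their own pace and stop on an object; the grip force is fixed at half the most. Time passes only in rows, so rows that do not move let the fingers close. It gives the time, the measured TCP pose, the force and the opening at its end, in the units of the state.
- get_obs(): the state, without advancing time (a new reading comes with each control period).
- capture(name): name is "scene" or "top"; returns a dict with "img" (420x560x3 uint8, red, green, blue), "fx", "fy", "cx", "cy" (pixels), "cam_to_world" (4x4, takes a point from camera to world coordinates). Camera axes: x right, y up, looking along -z (the intrinsics and any distortion apply to the point x, -y, -z); pixel columns grow to the right and rows downward; lengths in mm; the calibration is good to about 2 mm. A picture is of the moment at which its call begins. There is no depth.
- bot.close_job(): hands the job in, once; it reports no verdict.
Trained networks look in the newest picture that a camera, given by its name, has taken for a name from the list of things; names that differ only in an ending like _2 or _b are one class to them, and where a whole thing is asked for, a point or a joint stands for the part that bears it (a point fixed in the world has none). Each returns a list of dicts, best first, with "score" (0 to 1); they miss things now and then, are a little off and sometimes report something else, mostly with a low value. They report only what shows in the picture. A call takes as long as a camera call.
- spot_in(thing, camera): "xyz" ([x, y, z] in mm, in the coordinates of the camera as it stood for that picture, good to about 4 mm: the middle of the surface that is visible of it).
The state is a dict: "time": time; "joint_positions": joint angles; "dq": joint speeds; "tau": joint torques, N m; "tool_pos": TCP position; "tcp_rot": TCP orientation; "contact_force": force on the tool from outside, world axes, zero at the start; "moment": the same for the moment, N m; "grip_width": finger opening in mm.
Only numpy, scipy, OpenCV 4.12 (cv2) and the standard library are available. Lean on these libraries where they do the work, as an engineer would, in place of code of your own. Each camera call takes 0.05 s, during which the arm holds its last target. There are 200 camera calls.

## Working session

There is one attempt and no reset: what is moved stays moved. The work goes in short steps, Python scripts to look and compute and a shell command to move; the robot and the scene stay as the last step left them, time stands still between calls to the robot, and variables do not carry over. Pictures are saved under pics/ and viewed, about 8 in all and at most 12, crops included, and the job is handed in when it is done.

```bash
mkdir -p pics; cat > h.py <<'E'
import numpy as np,cv2
from plant import get_obs,capture,bot,spot_in
def shot(cam,fn=None):
    c=capture(cam)
    if fn: cv2.imwrite('pics/'+fn,c['img'][:,:,::-1])
    return c
def find(th,cam,c):
    M=np.array(c['cam_to_world'])
    for d in spot_in(th,cam):
        p=np.array(d['xyz']); w=M[:3,:3]@p+M[:3,3]
        print(cam,th,round(d['score'],2),w.round(0))
def ray(c,u,v,z):
    M=np.array(c['cam_to_world']); d=M[:3,:3]@np.array([(u-c['cx'])/c['fx'],-(v-c['cy'])/c['fy'],-1])
    o=M[:3,3]; return (o+d*(z-o[2])/d[2]).round(1)
E
python3 - <<'E'
from h import *
for cam in('top','scene'):
    c=shot(cam,cam+'1.png'); print({k:(v if k!='img' else 0) for k,v in c.items()})
    for t in('catch_pan','pan_mouth','cork_a_mid','cork_a','dropper_bottle','petri_dish','tape_roll'): find(t,cam,c)
print(get_obs())
E
```

```text
{'img': 0, 'fx': 477.3158020925617, 'fy': 477.3158020925617, 'cx': 278.4607981079124, 'cy': 212.49131965448706, 'cam_to_world': array([[-6.29596532e-03,  9.98414534e-01, -5.59354818e-02,
         4.90470961e+02],
       [-9.99629539e-01, -7.76508567e-03, -2.60861519e-02,
        -4.61846998e+01],
       [-2.64791370e-02,  5.57505224e-02,  9.98093550e-01,
         1.17737385e+03],
       [ 0.00000000e+00,  0.00000000e+00,  0.00000000e+00,
         1.00000000e+00]])}
top catch_pan 0.74 [534. 215.   1.]
top pan_mouth 0.91 [539. 214.   5.]
top cork_a 0.6 [ 538. -138.   24.]
top cork_a 0.45 [ 505. -264.   28.]
top dropper_bottle 0.52 [698. -38.  57.]
top petri_dish 0.6 [381.  31.   1.]
top tape_roll 0.78 [747. 136.  26.]
{'img': 0, 'fx': 531.4786556175486, 'fy': 531.4786556175486, 'cx': 286.63133009099596, 'cy': 206.65760323980015, 'cam_to_world': array([[ 8.31019918e-01,  4.16124015e-01, -3.69116107e-01,
         1.69581777e+02],
       [-5.56157137e-01,  6.09952670e-01, -5.64488246e-01,
        -6.66374205e+02],
       [-9.75376050e-03,  6.74387533e-01,  7.38313158e-01,
         8.89723
[... 485 characters left out ...]

scene tape_roll 0.97 [756. 126.  17.]
{'time': 0.8, 'joint_positions': array([ 9.85013645e-01,  3.41939275e-01,  1.52410225e+00, -8.51811408e-06,
        1.27542012e+00, -1.45969475e-01]), 'dq': array([ 0.00084848, -0.00150769, -0.00091665,  0.00157274, -0.00079547,
       -0.00027832]), 'tau': array([-8.60374257e-05, -4.31085992e+01, -2.44471961e+01,  7.18982262e-02,
        4.80441470e-02, -8.20910401e-06]), 'tool_pos': array([223.50325139, 475.06067818, 227.87126401]), 'tcp_rot': array([3.14146422e+00, 2.71182741e-05, 2.70178192e+00]), 'contact_force': array([ 0.2692511 , -0.37789767,  0.15182055]), 'moment': array([-0.07712924,  0.00955939, -0.06484025]), 'grip_width': 91.8343587674806}
```

View pics/top1.png

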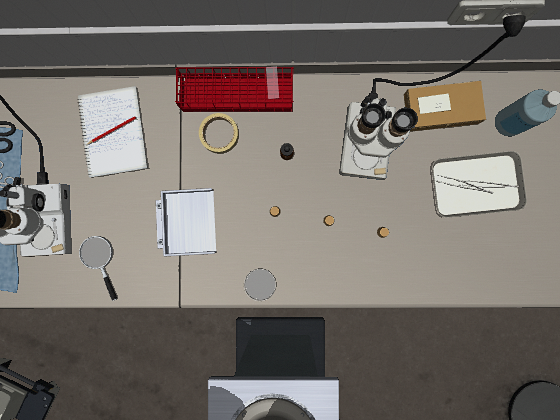

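View pics/scene1.png

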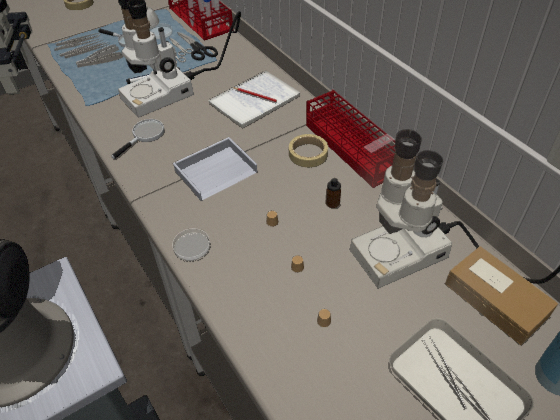

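The top view shows the pan with its mouth at column ≈215, with rim corners (213,189) and (216,255). The corks are at (275,211), (329,220) and (383,232), the bottle at (287,151) and the petri dish at (261,284). The scene view agrees. I'll refine these numbers next.

```bash
python3 - <<'E'
from h import *
c=shot('top'); s=shot('scene')
im=cv2.cvtColor(c['img'],cv2.COLOR_RGB2HSV)
m=cv2.inRange(im,(5,90,120),(20,255,255)); n,_,st,ce=cv2.connectedComponentsWithStats(m)
for i in range(1,n):
    if st[i,4]>30: print(st[i],ce[i].round(1),ray(c,*ce[i],18))
im=cv2.cvtColor(s['img'],cv2.COLOR_RGB2HSV)
m=cv2.inRange(im,(5,90,100),(20,255,255)); n,_,st,ce=cv2.connectedComponentsWithStats(m)
for i in range(1,n):
    if 30<st[i,4]<400: print('s',st[i],ray(s,*ce[i],15))
for u,v in((213,189),(216,255),(163,190),(163,254)): print(ray(c,u,v,28))
crop=cv2.resize(c['img'][140:300,140:360],None,fx=3.6,fy=3.6,interpolation=cv2.INTER_CUBIC)
cv2.imwrite('pics/crop1.png',crop[:,:,::-1])
E
```

```text
[ 409   81   77   46 2208] [450.9 103.2] [ 819.4 -438.7   18. ]
[270 207   9   8  57] [274.2 210.5] [560.3  -5.5  18. ]
[325 216   9   9  61] [329.2 219.9] [ 536.6 -138.7   18. ]
[380 228   9   9  60] [383.9 231.7] [ 506.9 -270.2   18. ]
s [267 211  10   8  61] [566.3   2.   15. ]
s [292 256  11   9  78] [ 542.5 -132.1   15. ]
s [319 309  11  11  97] [ 512.8 -264.6   15. ]
[613.2 142.5  28. ]
[453.5 135.   28. ]
[611.9 264.7  28. ]
[456.6 263.6  28. ]
```

View pics/crop1.png

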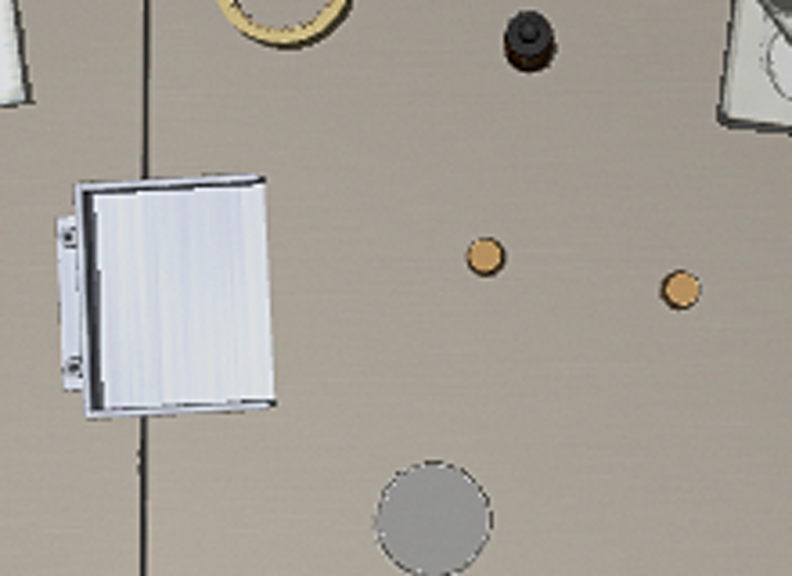

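A is at (560,-6), B at (537,-139) and C at (507,-270). The mouth centre is at about (536,137), and the inward direction is nearly +y. I'll push with the fingers almost shut, leaving a gap of about 14 mm that centres the cork. The jaw axis runs along x and the fingertips stay about 5 mm above the bench.

```bash
python3 -m handwheel '[[[28,-43,0],[0,0,-0.0943]],[[28,-43,0],[0,0,-0.0943]],[[28,-43,0],[0,0,-0.0943]],[[28,-43,0],[0,0,-0.0943]],[[28,-43,0],[0,0,-0.0943]],[[28,-43,0],[0,0,-0.0943]],[[28,-43,0],[0,0,-0.0943]],[[28,-43,0],[0,0,-0.0943]],[[28,-43,0],[0,0,-0.0943]],[[28,-43,0],[0,0,-0.0943]],[[28,-43,0],[0,0,-0.0943]],[[28,-43,0],[0,0,-0.0943]]]' 0.848
```

```text
time: 2.4
tool_pos: [560.3, -42.5, 227.9]
tcp_rot: [3.141, -0.0, 1.567]
contact_force: [0.3, 0.8, -0.1]
grip_width: 14.1
```

```bash
python3 -m handwheel '[[[0,-5,-40],[0,0,0]],[[0,0,-45],[0,0,0]],[[0,0,-45],[0,0,0]],[[0,0,-40],[0,0,0]],[[0,0,-21],[0,0,0]],[[0,0,-10],[0,0,0]],[[0,0,0],[0,0,0]]]'
python3 - <<'E'
from h import *
s=shot('scene')
cv2.imwrite('pics/s2.png',cv2.resize(s['img'][110:330,140:400],None,fx=2.7,fy=2.7)[:,:,::-1])
E
```

```text
time: 3.28
tool_pos: [559.5, -45.9, 26.7]
tcp_rot: [-3.141, -0.0, 1.57]
contact_force: [0.2, -0.3, 0.7]
grip_width: 14.2
```

View pics/s2.png

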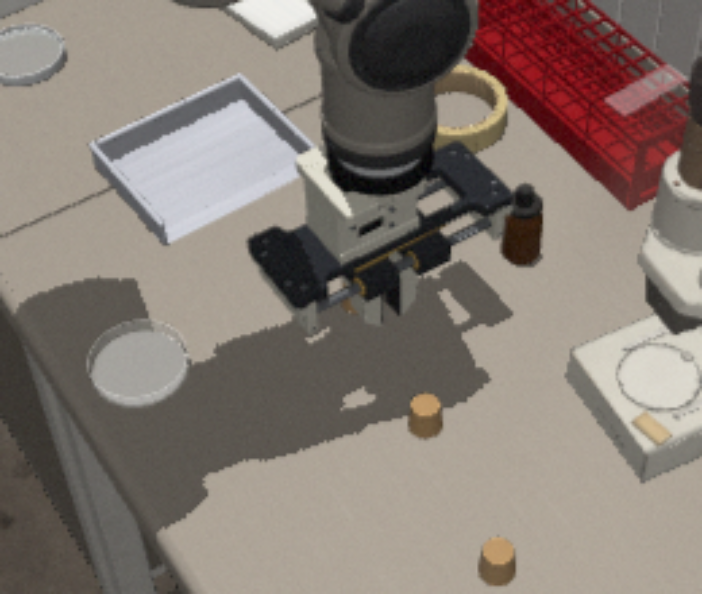

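The fingers are behind cork A, and the gripper body clears the bottle by about 27 mm. Next I push A.

```bash
python3 -m handwheel '[[[0,5,0],[0,0,0]],[[0,6,0],[0,0,0]],[[0,7,0],[0,0,0]],[[0,8,0],[0,0,0]],[[0.5,9,0],[0,0,0]],[[0.5,10,0],[0,0,0]],[[0.5,10,0],[0,0,0]],[[0.5,10,0],[0,0,0]],[[0.5,10,0],[0,0,0]],[[0.5,10,0],[0,0,0]],[[0.5,10,0],[0,0,0]],[[0.5,10,0],[0,0,0]]]'
python3 - <<'E'
from h import *
s=shot('scene')
cv2.imwrite('pics/s3.png',cv2.resize(s['img'][110:330,140:400],None,fx=2.7,fy=2.7)[:,:,::-1])
E
```

```text
time: 4.82
tool_pos: [563.6, 59.7, 26.9]
tcp_rot: [3.141, 0.0, 1.57]
contact_force: [-0.3, -1.8, 2.7]
grip_width: 13.9
```

View pics/s3.png

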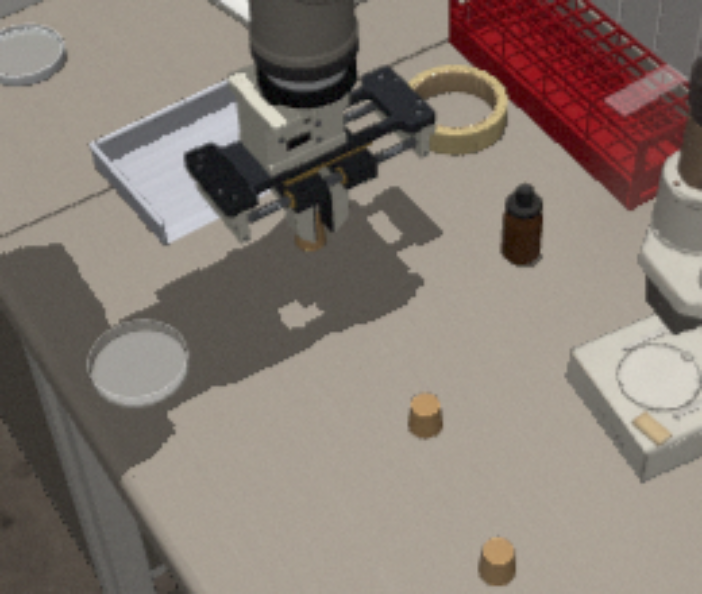

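```bash
python3 - <<'E'
from h import *
s=shot('scene'); M=np.linalg.inv(s['cam_to_world'])
def pr(p):
    q=M@np.r_[p,1]; return ((np.array([s['cx']+s['fx']*q[0]/-q[2], s['cy']-s['fy']*q[1]/-q[2]])-[140,110])*2.7).round(0)
x,y,z=get_obs()['tool_pos']; print(get_obs()['contact_force'])
for dx in(-26,-7,0,7,26):print(dx,pr([x+dx,y-9.5,z-22]),pr([x+dx,y+9.5,z-22]))
print('cork ahead base',pr([x,y+20.5,0]),'top',pr([x,y+20.5,26]))
cv2.imwrite('pics/s4.png',cv2.resize(s['img'][160:220,220:300],None,fx=9,fy=9,interpolation=cv2.INTER_CUBIC)[:,:,::-1])
E
```

```text
[ 0.78439336 -0.16883739  2.48962449]
-26 [294. 269.] [283. 255.]
-7 [314. 259.] [302. 245.]
0 [321. 256.] [309. 242.]
7 [328. 252.] [316. 239.]
26 [347. 243.] [335. 229.]
cork ahead base [303. 238.] top [301. 217.]
```

View pics/s4.png

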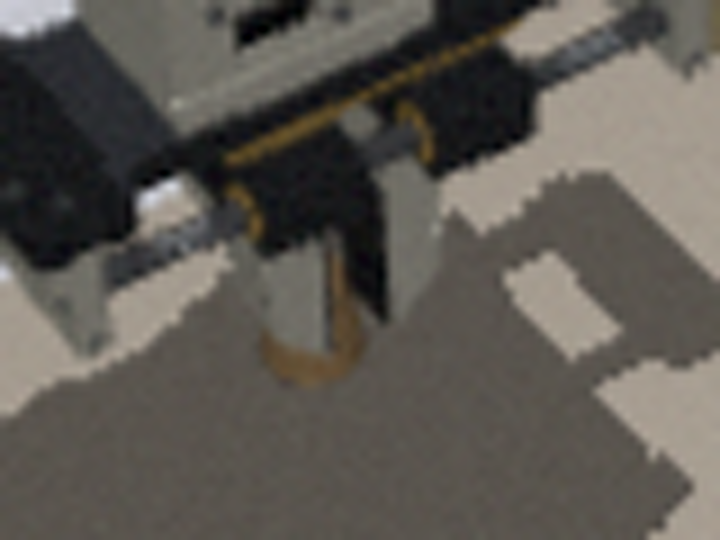

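In the picture cork A stands under or just ahead of the left finger, and the wrist reads about 2.5 N upward. The fingertips may be higher than I assumed, so I'll back off gently and look again.

```bash
python3 -m handwheel '[[[0,0,5],[0,0,0]],[[0,0,20],[0,0,0]],[[0,-30,20],[0,0,0]],[[0,-60,0],[0,0,0]],[[0,-30,-10],[0,0,0]],[[0,0,-20],[0,0,0]],[[0,0,-10],[0,0,0]],[[0,0,0],[0,0,0]]]'
python3 - <<'E'
from h import *
s=shot('scene'); M=np.linalg.inv(s['cam_to_world'])
def pr(p):
    q=M@np.r_[p,1]; return ((np.array([s['cx']+s['fx']*q[0]/-q[2], s['cy']-s['fy']*q[1]/-q[2]])-[200,140])*7).round(0)
x,y,z=get_obs()['tool_pos']; print(get_obs()['contact_force'])
for dx in(-26,-7,7,26):print(dx,pr([x+dx,y-9.5,z-22]),pr([x+dx,y+9.5,z-22]))
im=cv2.resize(s['img'][140:225,200:310],None,fx=7,fy=7,interpolation=cv2.INTER_CUBIC)
cv2.imwrite('pics/s5.png',im[:,:,::-1])
find('cork_a','scene',s)
t=shot('top');find('cork_a','top',t)
E
```

```text
time: 5.92
tool_pos: [562.9, -60.6, 31.2]
tcp_rot: [-3.14, -0.001, 1.57]
contact_force: [-0.1, 0.3, -0.0]
grip_width: 13.9
[-0.10133123 -0.71002363 -0.02867232]
-26 [549. 721.] [515. 680.]
-7 [601. 693.] [567. 653.]
7 [639. 673.] [605. 633.]
26 [691. 646.] [656. 607.]
scene cork_a 0.65 [ 506. -270.   25.]
scene cork_a 0.54 [ 539. -147.   28.]
top cork_a 0.4 [ 501. -268.   24.]
```

View pics/s5.png

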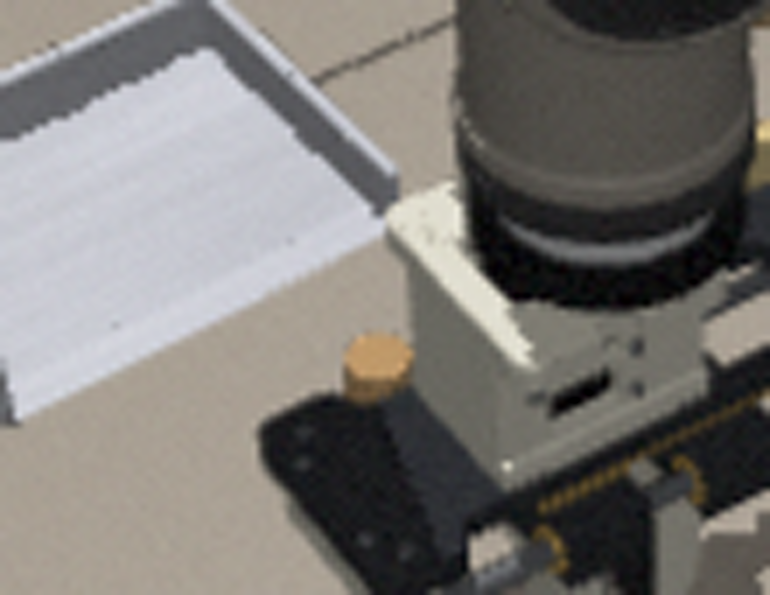

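Cork A is upright, with its top at crop (378,357). I'll compute its position and measure where the fingertips really are.

```bash
python3 - <<'E'
from h import *
s=shot('scene'); M=np.linalg.inv(s['cam_to_world'])
print('cork top',ray(s,200+378/7,140+357/7,26))
def pr(p):
    q=M@np.r_[p,1]; return ((np.array([s['cx']+s['fx']*q[0]/-q[2], s['cy']-s['fy']*q[1]/-q[2]])-[240,170])*8).round(0)
x,y,z=get_obs()['tool_pos']
im=cv2.resize(s['img'][170:245,240:340],None,fx=8,fy=8,interpolation=cv2.INTER_CUBIC)
for dx in(-7,7):
  for dy in(-9.5,9.5):
    cv2.circle(im,tuple(int(v) for v in pr([x+dx,y+dy,z-22])),4,(255,0,0),-1)
    cv2.circle(im,tuple(int(v) for v in pr([x+dx,y+dy,z])),4,(0,255,0),-1)
cv2.imwrite('pics/s6.png',im[:,:,::-1])
E
```

```text
cork top [567.1  75.5  26. ]
```

View pics/s6.png

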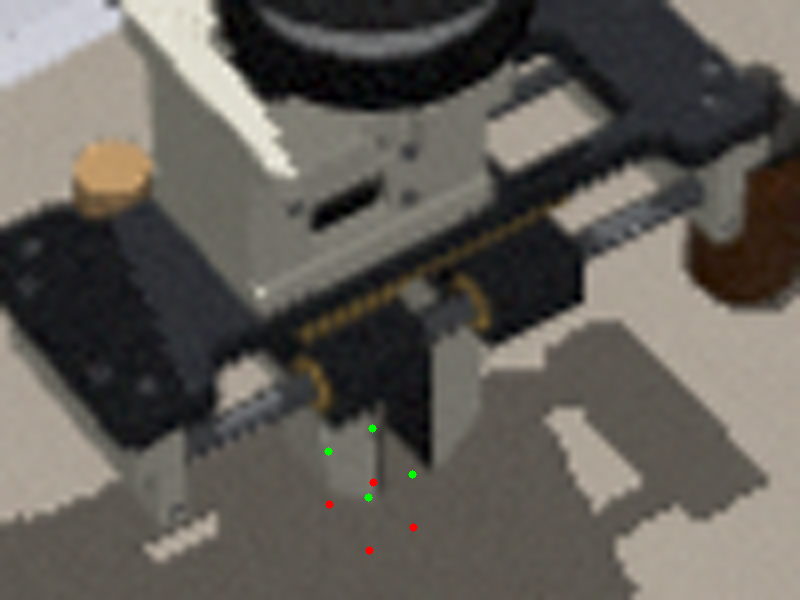

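In this picture the visible fingertips end about at the TCP height, not 22 mm below it. The pushes were therefore catching the cork near its top. I'll probe for the bench gently here, over free surface.

```bash
python3 -m handwheel '[[[0,0,-3],[0,0,0]],[[0,0,-2],[0,0,0]],[[0,0,-1],[0,0,0]],[[0,0,-1],[0,0,0]],[[0,0,-1],[0,0,0]],[[0,0,0],[0,0,0]]]'; python3 -m handwheel '[[[0,0,-0.5],[0,0,0]],[[0,0,-0.5],[0,0,0]],[[0,0,0],[0,0,0]]]';  python3 -m handwheel '[[[0,0,-0.5],[0,0,0]],[[0,0,-0.5],[0,0,0]],[[0,0,0],[0,0,0]]]'
```

```text
time: 6.92
tool_pos: [563.4, -60.9, 23.7]
tcp_rot: [-3.141, -0.0, 1.57]
contact_force: [0.1, 0.9, -0.0]
grip_width: 13.8
time: 7.3
tool_pos: [563.5, -60.9, 22.8]
tcp_rot: [3.142, -0.0, 1.57]
contact_force: [0.4, -0.3, -0.1]
grip_width: 14.1
time: 7.68
tool_pos: [563.5, -60.9, 21.8]
tcp_rot: [3.142, -0.0, 1.57]
contact_force: [-0.1, -0.9, -0.4]
grip_width: 13.8
```

```bash
for i in 1 ; do python3 -m handwheel '[[[0,0,-1],[0,0,0]],[[0,0,-1],[0,0,0]],[[0,0,0],[0,0,0]]]'|grep -E "pos|force"; done; python3 -m handwheel '[[[0,0,-1],[0,0,0]],[[0,0,-1],[0,0,0]],[[0,0,0],[0,0,0]]]'|grep -E "pos|force"
```

```text
tool_pos: [563.4, -60.9, 19.7]
contact_force: [0.5, -0.7, -0.3]
tool_pos: [563.5, -60.9, 17.7]
contact_force: [0.5, -1.0, 0.2]
```

```bash
python3 -m handwheel '[[[0,0,-1],[0,0,0]],[[0,0,-1],[0,0,0]],[[0,0,0],[0,0,0]]]'|grep -E "pos|force"; python3 -m handwheel '[[[0,0,-1],[0,0,0]],[[0,0,-1],[0,0,0]],[[0,0,0],[0,0,0]]]'|grep -E "pos|force";python3 -m handwheel '[[[0,0,-1],[0,0,0]],[[0,0,-1],[0,0,0]],[[0,0,0],[0,0,0]]]'|grep -E "pos|force"
python3 - <<'E'
from h import *
s=shot('scene'); M=np.linalg.inv(s['cam_to_world'])
def pr(p):
    q=M@np.r_[p,1]; return ((np.array([s['cx']+s['fx']*q[0]/-q[2], s['cy']-s['fy']*q[1]/-q[2]])-[240,170])*8).round(0)
x,y,z=get_obs()['tool_pos']
im=cv2.resize(s['img'][170:245,240:340],None,fx=8,fy=8,interpolation=cv2.INTER_CUBIC)
for dx in(-7,7):
  for dy in(-9.5,9.5):
    cv2.circle(im,tuple(int(v) for v in pr([x+dx,y+dy,0])),4,(255,0,0),-1)
cv2.imwrite('pics/s7.png',im[:,:,::-1])
E
```

```text
tool_pos: [563.5, -60.9, 15.7]
contact_force: [-0.7, -0.3, -0.9]
tool_pos: [563.4, -60.9, 13.7]
contact_force: [-1.2, -0.5, -0.5]
tool_pos: [563.4, -60.9, 11.7]
contact_force: [-0.2, 0.2, -0.1]
```

View pics/s7.png

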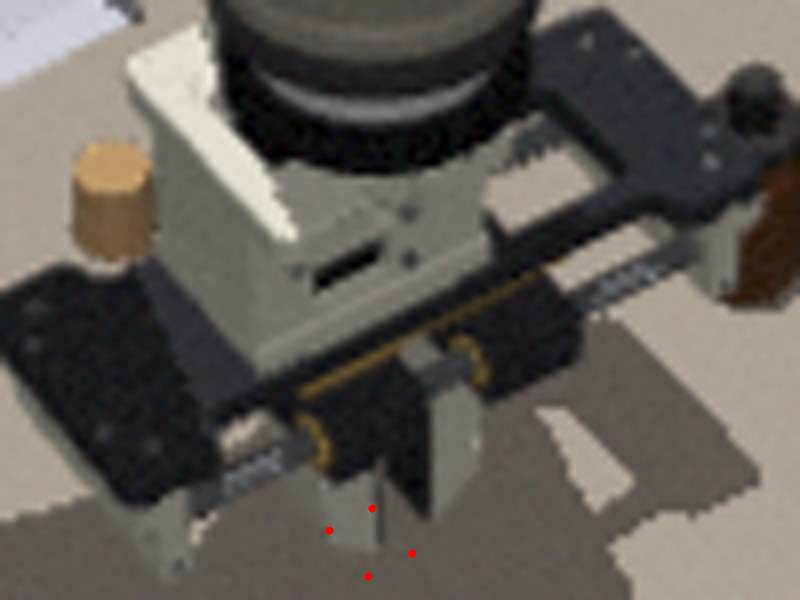

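The tips are still about 8 mm above the bench and touch nothing. I'll go 3 mm lower and push A low down.

```bash
python3 -m handwheel '[[[0,5,-1.5],[0,0,0]],[[0,10,-1.5],[0,0,0]],[[0,15,0],[0,0,0]],[[0,15,0],[0,0,0]],[[0,15,0],[0,0,0]],[[0,15,0],[0,0,0]],[[0,12,0],[0,0,0]],[[0,10,0],[0,0,0]],[[0,8,0],[0,0,0]],[[0,8,0],[0,0,0]],[[0,8,0],[0,0,0]],[[0,8,0],[0,0,0]]]'
python3 -m handwheel '[[[0,8,0],[0,0,0]],[[0,8,0],[0,0,0]],[[0,8,0],[0,0,0]],[[0,8,0],[0,0,0]],[[0,8,0],[0,0,0]],[[0,8,0],[0,0,0]],[[0,8,0],[0,0,0]],[[0,8,0],[0,0,0]],[[0,0,0],[0,0,0]]]'
python3 - <<'E'
from h import *
s=shot('scene')
cv2.imwrite('pics/s8.png',cv2.resize(s['img'][120:240,160:320],None,fx=5,fy=5)[:,:,::-1])
E
```

```text
time: 11.1
tool_pos: [563.5, 68.4, 8.8]
tcp_rot: [3.141, 0.0, 1.57]
contact_force: [0.4, -0.3, 0.2]
grip_width: 13.7
time: 12.22
tool_pos: [563.4, 132.7, 8.8]
tcp_rot: [3.141, -0.0, 1.571]
contact_force: [-0.1, 0.1, -0.1]
grip_width: 14.1
```

View pics/s8.png

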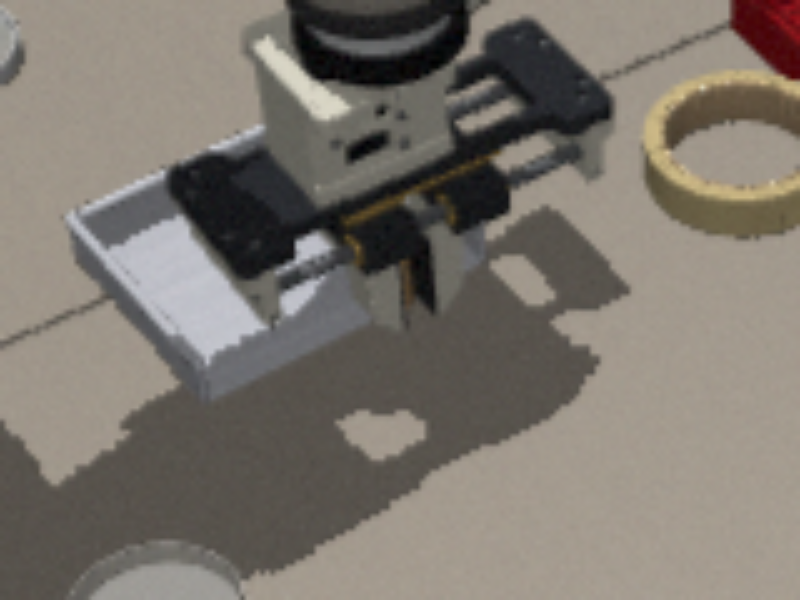

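A is seated in the gap ahead of the fingers, at the mouth. I carry on into the pan, then come back clear.

```bash
python3 -m handwheel '[[[0.5,8,0],[0,0,0]],[[0.5,8,0],[0,0,0]],[[0.5,8,0],[0,0,0]],[[0.5,8,0],[0,0,0]],[[0.5,8,0],[0,0,0]],[[0.5,8,0],[0,0,0]],[[0.5,8,0],[0,0,0]],[[0.5,8,0],[0,0,0]],[[0,5,0],[0,0,0]],[[0,3,0],[0,0,0]],[[0,0,0],[0,0,0]]]'
python3 -m handwheel '[[[0,-5,0],[0,0,0]],[[0,-20,0],[0,0,0]],[[0,-30,20],[0,0,0]],[[0,-40,40],[0,0,0]],[[0,-40,40],[0,0,0]],[[-5,-60,0],[0,0,0]],[[-5,-60,0],[0,0,0]],[[-5,-60,0],[0,0,0]],[[-5,-60,0],[0,0,0]],[[-5,-17,0],[0,0,0]],[[0,0,0],[0,0,0]]]'
python3 - <<'E'
from h import *
s=shot('scene','s9.png');t=shot('top','t9.png')
find('cork_a','scene',s);find('cork_a','top',t)
E
```

```text
time: 13.65
tool_pos: [567.5, 204.2, 8.8]
tcp_rot: [3.142, 0.0, 1.57]
contact_force: [0.1, 0.6, 0.8]
grip_width: 14.2
time: 15.02
tool_pos: [541.5, -189.3, 108.7]
tcp_rot: [-3.141, -0.0, 1.567]
contact_force: [1.0, 1.6, -0.1]
grip_width: 14.2
scene cork_a 0.75 [ 535. -141.   26.]
scene cork_a 0.67 [ 506. -273.   27.]
```

View pics/s9.png

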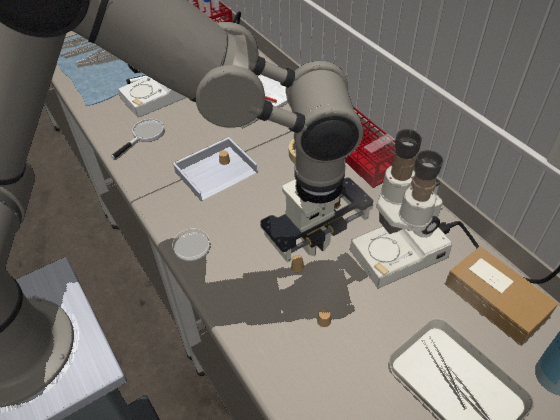

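Cork A stands in the pan at px (224,157). The gripper is behind B. Before descending I check the clearance to the microscope base numerically.

```bash
python3 - <<'E'
from h import *
t=shot('top');s=shot('scene')
im=cv2.imread('pics/top1.png')[:,:,::-1]
for u,v in((341,175),(386,178),(345,140)):
  print([ray(t,u,v,z) for z in(0,25,60)])
# scene1 base near corners (352,246),(382,282)
for u,v in((352,247),(382,282),(383,272)): print('s',[ray(s,u,v,z) for z in(0,25)])
print('A',ray(s,224,154,27.5), ray(s,224,157,14))
E
```

```text
[array([ 648.1, -170.7,    0. ]), array([ 644.8, -168.1,   25. ]), array([ 640.1, -164.4,   60. ])]
[array([ 639.6, -281.3,    0. ]), array([ 636.4, -276.3,   25. ]), array([ 632. , -269.3,   60. ])]
[array([ 735.5, -181.8,    0. ]), array([ 730.3, -179. ,   25. ]), array([ 723. , -174.9,   60. ])]
s [array([ 664.4, -160.3,   -0. ]), array([ 650.5, -174.5,   25. ])]
s [array([ 658.5, -263.7,    0. ]), array([ 644.8, -275. ,   25. ])]
s [array([ 676.2, -246.2,    0. ]), array([ 662., -258.,   25.])]
A [571.4 221.7  27.5] [572.4 226.1  14. ]
```

The microscope base front is at x≈645 and low, and the gripper end reaches x≈632 at z≥65, so it clears. I descend and push B.

```bash
python3 -m handwheel '[[[-5,0,-30],[0,0,0]],[[0,0,-40],[0,0,0]],[[0,0,-20],[0,0,0]],[[0,0,-7],[0,0,0]],[[0,0,-3],[0,0,0]],[[0,0,0],[0,0,0]],[[0,6,0],[0,0,0]],[[0,6,0],[0,0,0]],[[0,6,0],[0,0,0]],[[0,7,0],[0,0,0]],[[0,8,0],[0,0,0]],[[0,8,0],[0,0,0]]]' | grep -E "pos|force|time"
python3 -m handwheel '[[[0,9,0],[0,0,0]],[[-0.3,10,0],[0,0,0]],[[-0.3,10,0],[0,0,0]],[[-0.3,10,0],[0,0,0]],[[-0.3,10,0],[0,0,0]],[[-0.3,10,0],[0,0,0]],[[-0.3,10,0],[0,0,0]],[[-0.3,10,0],[0,0,0]],[[-0.3,10,0],[0,0,0]],[[-0.3,10,0],[0,0,0]],[[-0.3,10,0],[0,0,0]],[[-0.3,10,0],[0,0,0]]]' | grep -E "pos|force|time"
python3 - <<'E'
from h import *
s=shot('scene');t=shot('top')
find('cork_a','scene',s);find('cork_a','top',t)
def orange(c,z,n_):
    im=cv2.cvtColor(c['img'],cv2.COLOR_RGB2HSV); m=cv2.inRange(im,(5,90,60),(20,255,255)); n,_,st,ce=cv2.connectedComponentsWithStats(m)
    for i in range(1,n):
        p=ray(c,*ce[i],z)
        if 4<st[i,4]<300 and 400<p[0]<620 and -330<p[1]<270: print(n_,st[i],p)
orange(s,18,'s');orange(t,18,'t')
E
```

```text
time: 16.82
tool_pos: [537.5, -146.3, 8.8]
contact_force: [-0.3, 0.3, -1.1]
time: 18.32
tool_pos: [534.2, -27.2, 8.8]
contact_force: [-0.2, 0.6, -0.1]
scene cork_a 0.63 [ 506. -274.   29.]
scene cork_a 0.54 [568. 221.  19.]
top cork_a 0.6 [569. 225.  27.]
top cork_a 0.39 [ 503. -265.   25.]
s [220 151  10  13 107] [569.9 221.4  18. ]
s [256 213   5   4   7] [539.9  16.3  18. ]
s [267 224   2   6   8] [538.5 -25.   18. ]
s [318 309  13  18 182] [ 506.9 -272.2   18. ]
t [175 204  12   9  72] [568.4 225.3  18. ]
t [377 228  12   9  79] [ 506.2 -267.4   18. ]
```

B travels with the fingers, since nothing orange is left behind. I continue into the pan.

```bash
python3 -m handwheel '[[[-0.3,10,0],[0,0,0]],[[-0.3,10,0],[0,0,0]],[[-0.3,10,0],[0,0,0]],[[-0.3,10,0],[0,0,0]],[[-0.3,10,0],[0,0,0]],[[-0.3,10,0],[0,0,0]],[[-0.3,10,0],[0,0,0]],[[-0.3,10,0],[0,0,0]],[[-0.3,10,0],[0,0,0]],[[-0.3,10,0],[0,0,0]],[[-0.3,10,0],[0,0,0]],[[-0.3,10,0],[0,0,0]]]' | grep -E "pos|force|time"
python3 -m handwheel '[[[-0.3,10,0],[0,0,0]],[[-0.3,9,0],[0,0,0]],[[-0.3,8,0],[0,0,0]],[[-0.3,8,0],[0,0,0]],[[-0.3,8,0],[0,0,0]],[[-0.3,8,0],[0,0,0]],[[-0.3,8,0],[0,0,0]],[[-0.3,8,0],[0,0,0]],[[-0.3,8,0],[0,0,0]],[[0,6,0],[0,0,0]],[[0,4,0],[0,0,0]],[[0,0,0],[0,0,0]]]' | grep -E "pos|force|time"
python3 -m handwheel '[[[0,-5,0],[0,0,0]],[[0,-20,0],[0,0,0]],[[0,-30,20],[0,0,0]],[[0,-40,40],[0,0,0]],[[0,-40,40],[0,0,0]],[[-2,-60,0],[0,0,0]],[[-2,-60,0],[0,0,0]],[[-2,-60,0],[0,0,0]],[[-2,-60,0],[0,0,0]],[[-2,-60,0],[0,0,0]],[[-2,-60,0],[0,0,0]],[[0,-10,0],[0,0,0]]]' | grep -E "pos|force|time"
cat >> h.py <<'E'
def orange(c,z,n_):
    im=cv2.cvtColor(c['img'],cv2.COLOR_RGB2HSV); m=cv2.inRange(im,(5,90,60),(20,255,255)); n,_,st,ce=cv2.connectedComponentsWithStats(m)
    for i in range(1,n):
        p=ray(c,*ce[i],z)
        if 4<st[i,4]<300 and 400<p[0]<620 and -330<p[1]<270: print(n_,st[i],p)
E
python3 - <<'E'
from h import *
s=shot('scene');t=shot('top')
orange(s,18,'s');orange(t,18,'t')
E
```

```text
time: 20.02
tool_pos: [530.6, 92.7, 8.8]
contact_force: [-0.2, -0.0, -0.1]
time: 21.52
tool_pos: [527.9, 177.3, 8.8]
contact_force: [-0.2, 0.5, 0.0]
time: 23.02
tool_pos: [513.9, -333.0, 108.5]
contact_force: [-0.2, 1.2, 0.1]
s [220 154   3  10  24] [561.7 221.5  18. ]
s [210 163  11  14 113] [530.2 194.6  18. ]
s [369 291   5   4   8] [ 614.  -278.4   18. ]
s [373 296   3   4   6] [ 612.6 -290.4   18. ]
s [345 306   2   3   5] [ 554.8 -276.2   18. ]
s [349 308   3   7  13] [ 554.8 -288.8   18. ]
t [175 204  12   9  74] [568.2 225.   18. ]
t [186 220  11   9  67] [529. 199.  18.]
t [377 228  12  10  86] [ 506.1 -267.    18. ]
```

A is at (568,225) and B at (530,197), both well inside the pan. C goes next.

```bash
python3 -m handwheel '[[[-8,8,-30],[0,0,0]],[[0,8,-40],[0,0,0]],[[0,0,-20],[0,0,0]],[[0,0,-7],[0,0,0]],[[0,0,-3],[0,0,0]],[[0,0,0],[0,0,0]],[[0,6,0],[0,0,0]],[[0,6,0],[0,0,0]],[[0,6,0],[0,0,0]],[[0,7,0],[0,0,0]],[[0,8,0],[0,0,0]],[[0,8,0],[0,0,0]]]' | grep -E "pos|force|time"
python3 -m handwheel '[[[0,9,0],[0,0,0]],[[-0.3,10,0],[0,0,0]],[[-0.3,10,0],[0,0,0]],[[-0.3,10,0],[0,0,0]],[[-0.3,10,0],[0,0,0]],[[-0.3,10,0],[0,0,0]],[[-0.3,10,0],[0,0,0]],[[-0.3,10,0],[0,0,0]],[[-0.3,10,0],[0,0,0]],[[-0.3,10,0],[0,0,0]],[[-0.3,10,0],[0,0,0]],[[-0.3,10,0],[0,0,0]]]' | grep -E "pos|force|time"
python3 - <<'E'
from h import *
s=shot('scene');t=shot('top')
orange(s,18,'s');orange(t,18,'t')
E
```

```text
time: 24.62
tool_pos: [507.9, -270.4, 8.9]
contact_force: [-0.6, -0.3, 0.4]
time: 26.12
tool_pos: [504.6, -151.3, 8.9]
contact_force: [-0.1, 0.6, 0.4]
s [220 159  10   5  37] [564.2 208.3  18. ]
s [210 163  11  14 113] [530.2 194.6  18. ]
s [285 257   7   4   7] [ 527.7 -120.9   18. ]
s [300 257   3   6   8] [ 548.2 -138.    18. ]
s [277 267   5   7  12] [ 497.8 -135.    18. ]
t [175 204  12   9  69] [568.7 225.7  18. ]
t [186 220  10   9  64] [529.3 199.5  18. ]
```

C is moving with the fingers too, with nothing left at its old place.

```bash
for_note=1; python3 -m handwheel '[[[-0.3,10,0],[0,0,0]],[[-0.3,10,0],[0,0,0]],[[-0.3,10,0],[0,0,0]],[[-0.3,10,0],[0,0,0]],[[-0.3,10,0],[0,0,0]],[[-0.3,10,0],[0,0,0]],[[-0.3,10,0],[0,0,0]],[[-0.3,10,0],[0,0,0]],[[-0.3,10,0],[0,0,0]],[[-0.3,10,0],[0,0,0]],[[-0.3,10,0],[0,0,0]],[[-0.3,10,0],[0,0,0]]]' | grep -E "pos|force|time"
python3 -m handwheel '[[[-0.3,10,0],[0,0,0]],[[-0.3,10,0],[0,0,0]],[[-0.3,10,0],[0,0,0]],[[-0.3,10,0],[0,0,0]],[[-0.3,10,0],[0,0,0]],[[-0.3,10,0],[0,0,0]],[[-0.3,10,0],[0,0,0]],[[-0.3,10,0],[0,0,0]],[[-0.3,10,0],[0,0,0]],[[-0.3,10,0],[0,0,0]],[[-0.3,10,0],[0,0,0]],[[-0.3,10,0],[0,0,0]]]' | grep -E "pos|force|time"
python3 - <<'E'
from h import *
s=shot('scene');t=shot('top')
orange(s,18,'s');orange(t,18,'t')
E
```

```text
time: 27.72
tool_pos: [501.0, -31.3, 8.8]
contact_force: [0.2, 0.7, -0.6]
time: 29.22
tool_pos: [497.4, 88.7, 8.8]
contact_force: [-0.2, 0.3, -0.8]
s [226 180   5   2   6] [538.5 145.7  18. ]
s [212 182  13   7  19] [511.3 144.7  18. ]
s [212 191   4   6   7] [490.6 128.4  18. ]
s [224 196   4   8  17] [503.5  95.5  18. ]
t [175 204   9   9  61] [569.4 227.2  18. ]
```

```bash
python3 -m handwheel '[[[-0.3,9,0],[0,0,0]],[[-0.3,8,0],[0,0,0]],[[-0.3,8,0],[0,0,0]],[[-0.3,8,0],[0,0,0]],[[-0.3,8,0],[0,0,0]],[[-0.3,8,0],[0,0,0]],[[-0.3,8,0],[0,0,0]],[[0,8,0],[0,0,0]],[[0,6,0],[0,0,0]],[[0,4,0],[0,0,0]],[[0,0,0],[0,0,0]]]' | grep -E "pos|force|time"
python3 -m handwheel '[[[0,-5,0],[0,0,0]],[[0,-20,0],[0,0,0]],[[0,-30,20],[0,0,0]],[[0,-40,40],[0,0,0]],[[0,-40,40],[0,0,0]],[[0,-50,30],[0,0,0]],[[0,-60,0],[0,0,0]],[[0,-60,0],[0,0,0]],[[0,-60,0],[0,0,0]],[[0,-20,0],[0,0,0]],[[0,0,0],[0,0,0]],[[0,0,0],[0,0,0]]]' | grep -E "pos|force|time"
python3 - <<'E'
from h import *
s=shot('scene');t=shot('top')
orange(s,18,'s');orange(t,18,'t')
for th in('dropper_bottle','petri_dish','tape_roll'): find(th,'scene',s);find(th,'top',t)
a=cv2.resize(s['img'][120:280,140:380],None,fx=2.4,fy=2.4); b=cv2.resize(t['img'][100:300,140:300],None,fx=1.92,fy=1.92)
h=min(len(a),len(b)); im=np.hstack([a[:h],b[:h]])[:,:800]; print(im.shape); cv2.imwrite('pics/f.png',im[:,:,::-1])
E
```

```text
time: 30.7
tool_pos: [495.3, 163.3, 8.8]
contact_force: [1.2, -0.1, 0.3]
time: 32.2
tool_pos: [495.1, -220.5, 138.7]
contact_force: [-0.2, 0.7, 0.4]
s [220 151  10  13 107] [569.6 221.4  18. ]
s [201 163  20  23 231] [513.8 187.4  18. ]
s [319 238   4   8  12] [ 609.2 -122.7   18. ]
s [295 245   5   4   7] [ 560.2 -105.1   18. ]
s [294 251   3   2   5] [ 549.5 -113.7   18. ]
s [297 254   2   3   5] [ 549.6 -123.7   18. ]
t [175 204  12   9  70] [568.6 225.5  18. ]
t [186 220  11   9  67] [528.8 198.7  18. ]
t [192 233  10   9  66] [496.8 185.5  18. ]
scene dropper_bottle 0.58 [706. -40.  63.]
top dropper_bottle 0.48 [694. -38.  55.]
scene petri_dish 0.57 [382.  37.   3.]
top petri_dish 0.91 [379.  29.   1.]
top tape_roll 0.79 [753. 134.  21.]
(384, 800, 3)
```

View pics/f.png

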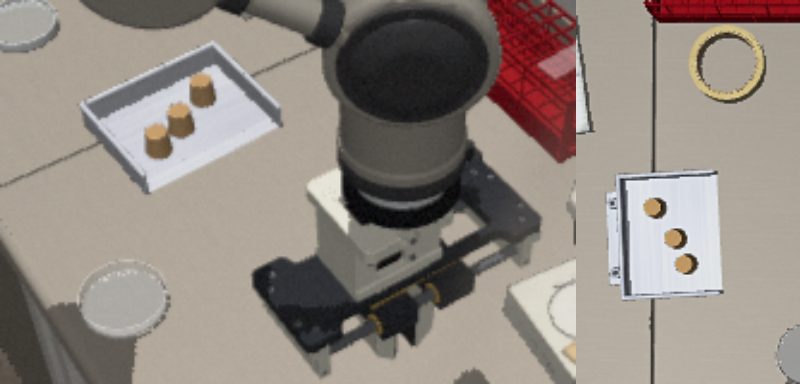

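All three corks stand upright and wholly inside the pan, at composite px (203,90), (180,120) and (158,140). The bystanders are where they were and the robot touches nothing, so I hand in.

```bash
python3 -c "
from plant import bot
print(bot.close_job())"
```

```text
the job is handed in; nothing more can be done
None
```

All three corks are in the catch pan, standing upright and wholly inside, and I handed the job in at about 32 s. I swept them in one at a time, nearest first, with the fingers nearly shut. They were only pushed, apart from the possible slight pressing on the first cork described below.

**Last checks:**
- **Corks:** The top camera puts them at about (569,225), (529,199) and (497,185). The nearest one's edge is about 35 mm past the mouth.
- **Bystanders:** The dropper bottle, petri dish and tape roll read within a few mm of where they started, which is within the networks' error. In the last check the tape roll was found only by the top camera.
- **Robot:** It was clear of everything, with the wrist force near zero.

**What went wrong or disagreed:**
- **Fingertip height:** In the pictures the fingertips ended near the TCP height, not 22 mm ahead of it as stated. Going down to a TCP height of 8.8 mm met no contact, which confirmed it.
- **First push on the first cork:** Because of that, the first push caught this cork near its top, with about 2.5 N upward on the wrist, so it may have been pressed slightly. It stayed upright. I backed off, lowered the fingers and pushed it again low down.

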